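# Hang a card case back in the desktop file rack

### The job

Lift the card case with the tall grip tab out of its stand and hang it in the gap in the middle of the file rack: feel along the rails for the pair of grooves and let both hooks down into them, keeping hold of the case until it is fully home. Work gently: do not press the case hard on the rails (stay under 30 N), and do not shove, shift or unhook the cases that already hang there. Then let go and leave it hanging upright and still.

Things in the scene. Friction and masses are not known exactly. Their poses are not given: they have to be found in the camera images.
- case: the card case to hang, loose, 0.2 to 0.4 kg, rigid grey plastic, body 154 (x) x 16 (y) x 112 (z) mm; origin at the centre of its underside, z up, x along its length. It stands upright in the stand at the start. Told from the other cases by its tall grip tab, centred on top
- case_tab (a point): grip point on the case's tall tab, 154 mm above the case's origin, axes as the case's. The tab is 34 (x) x 10 (y) mm and goes from 112 to 172 mm above the origin; grip it by its 10 mm thickness here, so that the fingertips stay above the neighbours' tops
- case_hooks (a point): middle of the line under the case's two hook arms, 104 mm above its origin. A steel arm, 6 mm wide in y, sticks out of each end to x = +-104 mm, its flat underside at this height; at its outer end (x = +-98 to +-104) a lip hangs 14 mm lower. The rail goes between the body's end (x = +-77) and the lip
- stand: fixed stand with an upright slot 20 mm wide (y) and 130 mm long (x); origin: centre of its underside. Slot floor 8 mm, tops of the slot walls 62 mm above the origin. The case waits centred in the slot, along it. Stand and rack may swap sides of the desk
- rack: fixed desktop file rack, steel, 182 (x) x 250 (y) mm; origin at the centre of its underside, z up. Two level rails run along its y at x = +-86 mm, 6 mm wide, flat tops at z = 140. A case lying on the rail tops has its origin at z = 36 in this frame, home in the grooves at z = 28 mm; its x may be up to 6 mm off the rack's. All rigid
- rack_gap (a point): middle of the rack, 140 mm above its origin. Each rail has one groove, 9 mm wide (y), 8 mm deep, square-edged, the two exactly opposite. The rails sit differently each time: the grooves lie anywhere up to 9 mm to either side (y) of this point and are not measured: feel for them by sliding the arms along the rail tops under a light press
- near_left: hanging neighbour on the +y side of the gap, loose, same body, hooks and origin as the case but only a low tab, 26 mm long, 14 mm high, near one end. Its centre is 28 to 31 mm from the rack's middle; at the tightest the case hangs home 3 mm from it
- near_right: the like hanging neighbour on the -y side of the gap, 28 to 31 mm from the rack's middle, loose
- far_left: another like hanging case beyond near_left, 51 to 55 mm from the rack's middle, loose. The highest points of all hanging cases are their low tabs (at x = +-37 to +-63 mm), 162 mm above the desk; the rest of their tops lies at 148 mm
- far_right: another like hanging case beyond near_right, 51 to 55 mm from the rack's middle, loose
Mind the look-alikes: they are no part of the job. What is shaped like the case but orange is not meant.

How it is judged:
On the way, in this order (a step that is already met when the one before it is completed fails the run):
1. the case is lifted clear of its stand (z of case in the frame of stand above 0.075 m), for 0.1 s.
2. the case is home in both grooves while the gripper still holds it (z of case in the frame of rack between 0.024 and 0.0305 m and horizontal distance between case and rack below 0.016 m and contact force between the fingers and case above 2 N), for 0.1 s.
At the end, for the whole second after the job is handed in: The case hangs with both hooks in the grooves: its origin 24 to 30.5 mm above the rack's (home is 28), within 16 mm of the rack's middle horizontally, in line with the rack within 0.06 rad, upright within 0.1 rad, slower than 0.03 m/s; all four other cases still hang within 8 mm of where they were (z of case in the frame of rack between 0.024 and 0.0305 m and horizontal distance between case and rack below 0.016 m and angle between the x axis of case and the x axis of rack, either way round below 0.06 rad and angle between case's own z axis and vertical below 0.1 rad and linear speed of case below 0.03 m/s and distance of each of near_left, near_right, far_left, far_right from where it was at the start of the episode below 0.008 m); the robot touches nothing.
It fails at once if the case presses on the rails with more than 30 N (contact force between case and rack above 30 N).
It fails at once if a hanging case is shoved with more than 10 N (contact force between case and near_left above 10 N or contact force between case and near_right above 10 N or contact force between case and far_left above 10 N or contact force between case and far_right above 10 N).
It fails at once if a hanging case is shifted more than 12 mm or unhooked (distance of any of near_left, near_right, far_left, far_right from where it was at the start of the episode above 0.012 m).
It also fails if it takes over 67 s, if anything falls off the work surface, if the arm or the gripper's body presses on something with over 40 N, if the wrist force passes 120 N, or if a joint passes its speed limit or range.

### The arm

A 6-joint arm with a two-finger parallel gripper is mounted at the origin on the work surface. World frame = base frame: x ahead of the robot, y to its left, z up, the work surface at z = 0. Lengths are in m, angles in rad, forces in N, time in s.
With the tool pointing down it reaches from about 0.35 to 0.725 m from the base axis. Payload 4.3 kg.
Tool frame: the origin (TCP) lies midway between the tips of the shut fingers; the grasp point (between the pads) lies 19 mm behind it; z points along the fingers, y is the direction in which the jaws open and shut (so a half turn about z gives the same grasp; the last joint's range is limited). The gripper opens to 85 mm and grips with 20 to 120 N. Pads are 22 mm wide; open, the fingers measure 114 mm over their backs; the gripper's body (76 mm by 85 mm) begins 54 mm behind the grasp point. The pads swing forward as they close: fully open they stand 13 mm farther back than shut.
Start: joints at [-0.11, 0.377, 0.081, 1.274, 0, 1.46], TCP at [0.575, 0, 0.231] pointing down, gripper open.
Joint ranges: [-2.72, 2.72], [-0.84, 1.66], [-1.02, 1.22], [-1.77, 2.12], [-1.37, 1.28], [-3.14, 3.14]. Speed limits (rad/s): [2.57, 2.57, 3.14, 3.14, 3.14, 3.14].

### API

Orientations are given as a 3x3 rotation matrix whose columns are the frame's x, y, z axes.
In Python, from cell import bot gives the robot as it stands. The module is installed in compiled form; this text tells all that it offers.
- The arm moves only by the tool jog_arm, never from a script. Its argument "deltas" is a list of rows, each an object of numbers: "x", "y", "z": the shift along the tool's x, y, z in m; "wx", "wy", "wz": the turn, a rotation vector about the tool's x, y, z in degrees; "claw": the opening, from 0 (shut) to 1 (fully open). A call has 1 to 8 rows; each row shifts and turns the pose as measured when the row begins, along the tool's axes as they then stand; what a row does not reach is not made up. A row lasts 1/8 s, in which the tool goes at most 62.5 mm and 10.7 degrees, less where a joint would pass 70% of its speed; a pose out of reach is approached as far as the arm can. A call is refused whole if a number of a shift passes 0.0625 or a number of a turn 10.7, either way. A call with a gripper value outside its range is refused whole. The fingers move at their own pace and stop on an object; "newtons" is the grip in N (left out, the last holds). Time passes only in rows, so rows that do not move let the fingers close. It gives the time, the measured TCP pose, the force and the opening at its end, in the units of the state.
- bot.observe(): the state, without advancing time (a new reading comes with each control period).
- bot.grab_frame(name): name is "scene" or "side" or "wrist"; returns a dict with "pixels" (400x640x3 uint8, blue, green, red), "z_map" (400x640 float32, m along the optical axis (not along the pixel's ray), 0 where there is no reading), "intrinsics" (3x3 intrinsics, pixels), "camera_from_world" (4x4, takes a point from world to camera coordinates). Camera axes: x right, y up, looking along -z (the intrinsics and any distortion apply to the point x, -y, -z); pixel columns grow to the right and rows downward; lengths in m; the calibration is good to about 2 mm. The wrist camera is an equidistant fisheye: a pixel r from the principal point sees the ray r / f radians off the axis. A picture is of the moment at which its call begins.
- bot.job_done(): hands the job in, once; it reports no verdict.
Trained networks look in a picture, given as the dict that the camera call returned (one of the last four; its "shot" number tells which), for a name from the list of things; names that differ only in an ending like _2 or _b are one class to them, and where a whole thing is asked for, a point or a joint stands for the part that bears it (a point fixed in the world has none). Each returns a list of dicts, best first, with "conf" (0 to 1); they miss things now and then, are a little off and sometimes report something else, mostly with a low value. They report only what shows in the picture. A call takes as long as a camera call. They do not tell look-alikes from the thing itself.
- bot.recognise(name, picture): "point" ([x, y, z] in m, in world coordinates, good to about 4 mm: the middle of the surface that is visible of it).
The state is a dict: "clock": time; "qpos": joint angles; "dq": joint speeds; "effort": joint torques, N m; "eef_pos": TCP position; "orientation": TCP orientation; "force": force on the tool from outside, world axes, zero at the start; "wrist_torque": the same for the moment, N m; "gripper_width": opening from 0.0 (shut) to 1.0 (fully open).
Only numpy, scipy, OpenCV 4.12 (cv2) and the standard library are available. Lean on these libraries where they do the work, as an engineer would, in place of code of your own. Each camera call takes 0.05 s, during which the arm holds its last target.

## Working session

There is one attempt and no reset: what is moved stays moved. The work goes in short steps, Python scripts to look and compute and a tool call to move; the robot and the scene stay as the last step left them, time stands still between calls to the robot, and variables do not carry over. Pictures are saved under pics/ and viewed, and the job is handed in when it is done.

Besides the shell and the picture viewer there is one more tool, called as name([rows], argument=value, ...), one row to a line, values as JSON. jog_arm: Moves the arm, as the interface text tells. Its arguments: {"type":"object","properties":{"deltas":{"type":"array","items":{"type":"object","properties":{"x":{"type":"number"},"y":{"type":"number"},"z":{"type":"number"},"wx":{"type":"number"},"wy":{"type":"number"},"wz":{"type":"number"},"claw":{"type":"number"}}}},"newtons":{"type":"number"}},"required":["deltas"]}

```bash
mkdir -p pics; cat > h.py <<'E'
import numpy as np, cv2
from cell import bot
def world(f):
    K=f["intrinsics"];T=np.linalg.inv(f["camera_from_world"]);Z=f["z_map"]
    v,u=np.mgrid[0:Z.shape[0],0:Z.shape[1]]
    X=(u-K[0,2])/K[0,0]*Z;Y=(v-K[1,2])/K[1,1]*Z
    P=np.stack([X,-Y,-Z,np.ones_like(Z)],-1)@T.T
    P=P[...,:3]; P[Z==0]=np.nan
    return P
E
python3 - <<'E'
from h import *
s=bot.observe(); print(s["clock"],s["eef_pos"],s["orientation"],s["force"],s["gripper_width"])
for n in["scene","side"]:
    f=bot.grab_frame(n); cv2.imwrite(f"pics/{n}0.png",f["pixels"]); np.savez(f"{n}0.npz",**{k:f[k] for k in["pixels","z_map","intrinsics","camera_from_world"]})
    for o in["case","case_tab","stand","rack","near_left"]:
        for r in bot.recognise(o,f)[:6]: print(n,o,r)
E
```

```text
0.0 [5.74352654e-01 8.47781412e-05 2.30349624e-01] [[-7.30374961e-06  9.99997942e-01 -2.02862184e-03]
 [ 9.99999976e-01  7.74839710e-06  2.19179208e-04]
 [ 2.19194475e-04 -2.02862019e-03 -9.99997918e-01]] [-0.25290796 -0.40825482  0.84170543] 0.9958218383560651
scene case {'point': [0.5561, 0.2083, 0.0994], 'conf': 0.77}
scene case {'point': [0.3635, 0.2788, 0.1146], 'conf': 0.44}
scene case_tab {'point': [0.364, 0.2788, 0.1128], 'conf': 0.66}
scene case_tab {'point': [0.5538, 0.2091, 0.0994], 'conf': 0.59}
scene stand {'point': [0.55, 0.1935, 0.0141], 'conf': 0.76}
scene stand {'point': [0.5959, -0.2374, 0.0964], 'conf': 0.54}
scene rack {'point': [0.5998, -0.24, 0.0985], 'conf': 0.92}
scene near_left {'point': [0.5265, -0.1837, 0.1257], 'conf': 0.76}
side case {'point': [0.5397, 0.2181, 0.1058], 'conf': 0.66}
side case_tab {'point': [0.309, 0.3172, 0.0865], 'conf': 0.78}
side case_tab {'point': [0.5368, 0.2145, 0.1063], 'conf': 0.76}
side stand {'point': [0.535, 0.2278, 0.0171], 'conf': 0.89}
side rack {'point': [0.5212, -0.0987, 0.0434], 'conf': 0.9}
side near_left {'point': [0.4788, -0.1764, 0.1482], 'conf': 0.69}
side near_left {'point': [0.5188, -0.0988, 0.0436], 'conf': 0.51}
```

View pics/scene0.png

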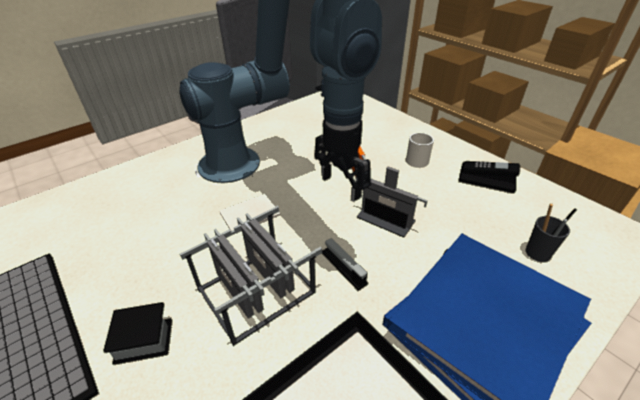

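View pics/side0.png

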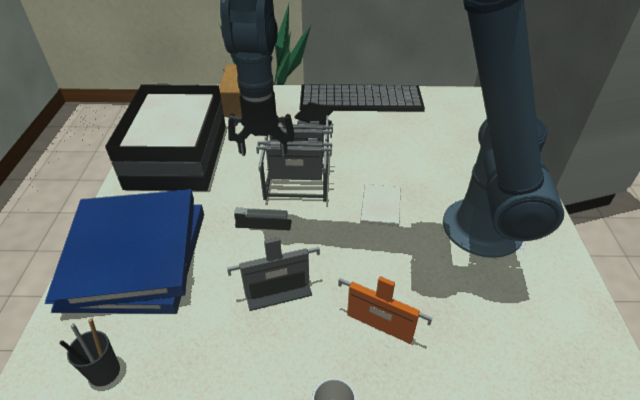

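```bash
python3 - <<'E'
from h import *
for n in["scene","side"]:
    f=dict(np.load(n+"0.npz")); P=world(f); 
    def sel(lo,hi):
        return np.all((P>lo)&(P<hi),-1)
    c=(0.545,0.21)
    for nm,z0,z1 in[("body",.075,.107),("arms/top",.108,.128),("tab",.13,.185)]:
        m=sel((.43,.12,z0),(.66,.3,z1)); Q=P[m]
        if len(Q)<5: print(n,nm,len(Q));continue
        r=cv2.minAreaRect(Q[:,:2].astype(np.float32)*1000)
        print(n,nm,len(Q),Q.mean(0).round(4),Q.min(0).round(3),Q.max(0).round(3),r)
    m=sel((.4,-.45,.132),(.8,-.05,.147));Q=P[m];print(n,"rail",len(Q),Q.min(0),Q.max(0))
    cv2.imwrite(f"pics/{n}_crop.png",cv2.resize(f["pixels"][190:350,170:330] if n=="scene" else f["pixels"][100:320,220:380],None,fx=3.5 if n=="scene" else 2.7,fy=3.5 if n=="scene" else 2.7,interpolation=cv2.INTER_CUBIC))
    # top-down height map of rack
    a=np.zeros((400,500),np.float32)
    q=P[np.isfinite(P).all(-1)]
    for X,rng in((q,0),):
        iy=((X[:,0]-.4)*1000).astype(int);ix=((X[:,1]+.45)*1000).astype(int)
        k=(iy>=0)&(iy<400)&(ix>=0)&(ix<500)&(X[:,2]<.2)
        np.maximum.at(a,(iy[k],ix[k]),X[k,2])
    cv2.imwrite(f"pics/{n}_top.png",np.clip(a/.18*255,0,255).astype(np.uint8))
E
```

```text
scene body 492 [0.5518 0.2074 0.091 ] [0.444 0.18  0.075] [0.641 0.243 0.107] ((543.5675659179688, 207.00894165039062), (205.18798828125, 17.442113876342773), 20.189167022705078)
scene arms/top 383 [0.5628 0.2143 0.1173] [0.445 0.177 0.108] [0.641 0.243 0.127] ((542.207763671875, 211.36611938476562), (205.3023681640625, 20.402172088623047), 17.64369773864746)
scene tab 230 [0.5431 0.2084 0.1582] [0.525 0.201 0.13 ] [0.559 0.219 0.183] ((541.9189453125, 209.79774475097656), (34.36372375488281, 12.602781295776367), 15.300687789916992)
scene rail 2735 [ 0.40821219 -0.35755331  0.13200121] [ 0.79999175 -0.07510777  0.14699909]
side body 636 [0.5355 0.2188 0.0911] [0.438 0.178 0.075] [0.636 0.246 0.107] ((535.5616455078125, 217.0510711669922), (207.17376708984375, 15.112579345703125), 19.092151641845703)
side arms/top 677 [0.5389 0.2154 0.1172] [0.438 0.18  0.108] [0.636 0.246 0.128] ((536.8739624023438, 212.5914306640625), (208.05111694335938, 20.74287986755371), 17.606319427490234)
side tab 289 [0.537  0.2154 0.1593] [0.52  0.204 0.13 ] [0.555 0.222 0.181] ((537.2526245117188, 212.93299865722656), (33.850433349609375, 13.067559242248535), 17.159793853759766)
side rail 1359 [ 0.40681988 -0.44794315  0.13201149] [ 0.79998508 -0.07189828  0.14699247]
```

```bash
python3 - <<'E'
import cv2,numpy as np
a=cv2.imread("pics/scene_top.png");b=cv2.imread("pics/side_top.png")
cv2.imwrite("pics/tops.png",np.hstack([a[:,:400],b[:,:400]]))
E
```

```text
(no output)
```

View pics/tops.png

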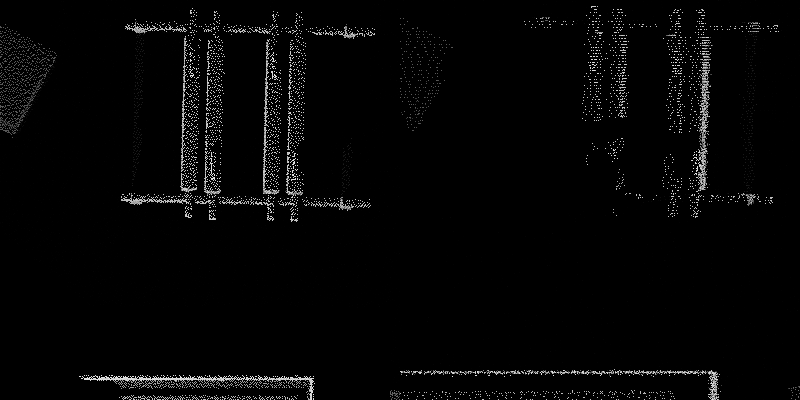

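View pics/scene_crop.png

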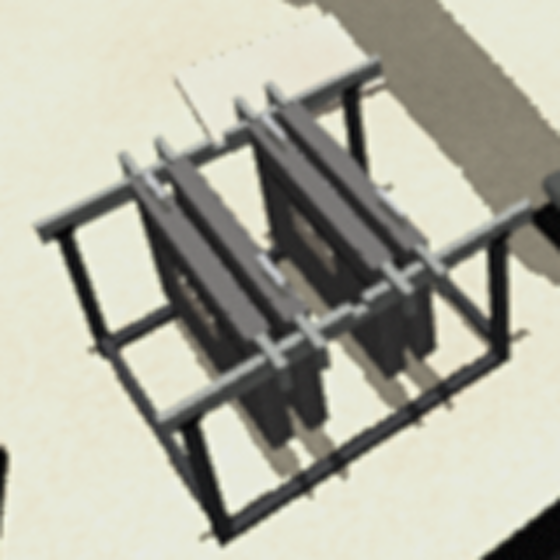

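View pics/side_crop.png

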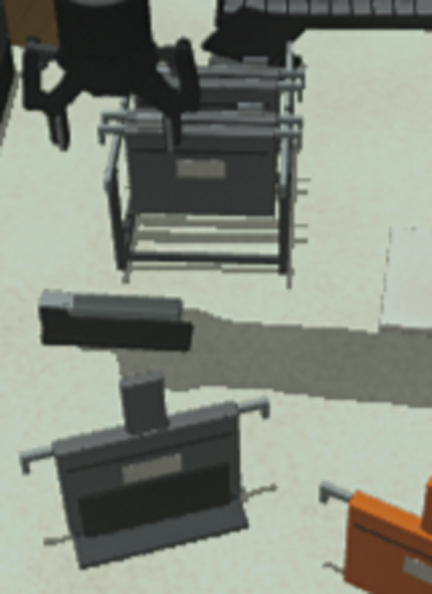

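```bash
cat > rack.py <<'E'
from h import *
from scipy.optimize import least_squares
def fitrack(P,tag):
    Q=P[np.isfinite(P).all(-1)]
    Q=Q[(Q[:,2]>.1365)&(Q[:,2]<.1425)&(Q[:,0]>.40)&(Q[:,0]<.64)&(Q[:,1]>-.36)&(Q[:,1]<-.05)]
    R1=Q[(abs(Q[:,0]-.43)<.02)];R2=Q[(abs(Q[:,0]-.602)<.02)]
    out=[]
    def keep(R): # away from cases
        y=R[:,1]; return R[(y<-.275)|((y>-.225)&(y<-.19))|(y>-.14)]
    for R in(R1,R2):
        r=keep(R)
        vx,vy,x0,y0=cv2.fitLine(r[:,:2].astype(np.float32),cv2.DIST_HUBER,0,.001,.001).ravel()
        print(tag,"rail n",len(r),"slope",vx/vy,"x at y=-.2:",x0+vx/vy*(-.2-y0),"z",np.median(r[:,2]),"y range",R[:,1].min(),R[:,1].max(), "x spread",np.percentile(r[:,0]-(x0+vx/vy*(r[:,1]-y0)),[2,98]))
    B=P[np.isfinite(P).all(-1)]
    B=B[(B[:,2]>.144)&(B[:,2]<.152)&(B[:,0]>.44)&(B[:,0]<.59)&(B[:,1]>-.3)&(B[:,1]<-.1)]
    h,e=np.histogram(B[:,1],bins=np.arange(-.3,-.1,.002));print(dict((round(float(a),3),int(c)) for a,c in zip(e,h) if c))
if __name__=="__main__":
    for n in["scene","side"]: fitrack(world(dict(np.load(n+"0.npz"))),n)
E
python3 rack.py
```

```text
scene rail n 173 slope 0.024656717 x at y=-.2: 0.4293234 z 0.13930469297206527 y range -0.32413423068380265 -0.075107774386862 x spread [-0.00462196  0.00384939]
scene rail n 233 slope 0.024808204 x at y=-.2: 0.6011214 z 0.13932332910479373 y range -0.32837364641972744 -0.08021360435421254 x spread [-0.00422637  0.00326637]
{-0.27: 5, -0.268: 42, -0.266: 57, -0.264: 58, -0.262: 49, -0.26: 56, -0.258: 44, -0.256: 44, -0.254: 41, -0.252: 19, -0.25: 1, -0.246: 14, -0.244: 46, -0.242: 54, -0.24: 58, -0.238: 43, -0.236: 41, -0.234: 38, -0.232: 42, -0.23: 39, -0.228: 15, -0.226: 1, -0.188: 7, -0.186: 39, -0.184: 50, -0.182: 47, -0.18: 47, -0.178: 48, -0.176: 40, -0.174: 41, -0.172: 30, -0.17: 11, -0.164: 8, -0.162: 44, -0.16: 54, -0.158: 49, -0.156: 42, -0.154: 30, -0.152: 46, -0.15: 27, -0.148: 33, -0.146: 11}
side rail n 68 slope 0.020636106 x at y=-.2: 0.42639253 z 0.1393485618081033 y range -0.32505161188174525 -0.07189828051658309 x spread [-0.00308575  0.01450518]
side rail n 44 slope 0.045713473 x at y=-.2: 0.59537846 z 0.13872025196576393 y range -0.2131427805314836 -0.07738585100425155 x spread [-0.0031867   0.00320633]
{-0.268: 5, -0.266: 8, -0.264: 8, -0.262: 4, -0.26: 15, -0.258: 5, -0.256: 18, -0.254: 16, -0.252: 8, -0.25: 9, -0.248: 5, -0.246: 3, -0.244: 2, -0.242: 4, -0.24: 15, -0.238: 13, -0.236: 12, -0.234: 11, -0.232: 13, -0.23: 11, -0.228: 21, -0.226: 14, -0.224: 4, -0.188: 4, -0.186: 5, -0.184: 6, -0.182: 15, -0.18: 20, -0.178: 17, -0.176: 12, -0.174: 15, -0.172: 23, -0.17: 24, -0.168: 8, -0.166: 8, -0.164: 1, -0.162: 6, -0.16: 15, -0.158: 18, -0.156: 16, -0.154: 29, -0.152: 18, -0.15: 21, -0.148: 31, -0.146: 26, -0.144: 8, -0.142: 3, -0.14: 1}
```

jog_arm([
  {"x":0.05,"y":-0.009},
  {"x":0.05,"y":-0.009},
  {"x":0.05,"y":-0.009},
  {"x":0.05,"y":-0.008},
  {"wz":-10},
  {"wz":-10.5},
  {"wz":-10.5},
  {"wz":-10.5},
])

```text
invalid input
```

jog_arm([
  {"wz":-10.5},
  {"wz":-10.5},
  {"wz":-10.5},
  {"wz":-10.5},
  {"wz":-10.5},
  {},
])

```text
invalid input
```

```bash
cat >> h.py <<'E'
def togo(t,yaw_y):
    """deltas in tool axes to world target t; yaw_y: wanted world angle of tool y (deg)"""
    s=bot.observe();R=np.array(s["orientation"]);p=np.array(s["eef_pos"])
    print("t",round(s["clock"],2),"p",p.round(4),"F",np.round(s["force"],2),"w",round(s["gripper_width"],3),"q",np.round(s["qpos"],2))
    a=np.degrees(np.arctan2(R[1,1],R[0,1]));print("yaw_y",a.round(2),"tilt z",R[:,2].round(4))
    d=(a-yaw_y+180)%360-180
    print("tool shift mm",(R.T@(np.array(t)-p)*1000).round(1),"wz",round(d,2))
E
python3 -c "
from h import *
togo((.5395,.2115,.144),107.4)"
```

```text
t 0.6 p [0.5751 0.     0.2314] F [ 0.57 -0.17  0.4 ] w 1.003 q [-0.11  0.38  0.08  1.27  0.    1.46]
yaw_y 0.0 tilt z [ 2.e-04 -0.e+00 -1.e+00]
tool shift mm [211.5 -35.6  87.4] wz -107.4
```

jog_arm([
  {"x":0.05,"y":-0.009,"z":0,"wx":0,"wy":0,"wz":0,"claw":1},
])

```text
clock: 0.72
eef_pos: [0.5669, 0.0482, 0.2312]
orientation: [[0.005, 1.0, 0.001], [1.0, -0.005, -0.001], [-0.001, 0.001, -1.0]]
force: [0.2, 1.4, -0.0]
gripper_width: 1.0
```

jog_arm([
  {"x":0.055,"y":-0.009,"z":0,"wx":0,"wy":0,"wz":0,"claw":1},
  {"x":0.055,"y":-0.009,"z":0,"wx":0,"wy":0,"wz":0,"claw":1},
  {"x":0.05,"y":-0.009,"z":0,"wx":0,"wy":0,"wz":0,"claw":1},
  {"x":0,"y":0,"z":0,"wx":0,"wy":0,"wz":-10.5,"claw":1},
  {"x":0,"y":0,"z":0,"wx":0,"wy":0,"wz":-10.5,"claw":1},
  {"x":0,"y":0,"z":0,"wx":0,"wy":0,"wz":-10.5,"claw":1},
  {"x":0,"y":0,"z":0,"wx":0,"wy":0,"wz":-10.5,"claw":1},
  {"x":0,"y":0,"z":0,"wx":0,"wy":0,"wz":-10.5,"claw":1},
])

```text
clock: 1.72
eef_pos: [0.5391, 0.2172, 0.2315]
orientation: [[-0.802, 0.597, 0.003], [0.597, 0.802, 0.0], [-0.002, 0.002, -1.0]]
force: [-0.1, 0.3, 0.2]
gripper_width: 1.005
```

jog_arm([
  {"x":0,"y":0,"z":0,"wx":0,"wy":0,"wz":-10.5,"claw":1},
  {"x":0,"y":0,"z":0,"wx":0,"wy":0,"wz":-10.5,"claw":1},
  {"x":0,"y":0,"z":0,"wx":0,"wy":0,"wz":-10.5,"claw":1},
  {"x":0,"y":0,"z":0,"wx":0,"wy":0,"wz":-10.5,"claw":1},
])

```text
clock: 2.22
eef_pos: [0.5391, 0.2172, 0.2316]
orientation: [[-0.994, -0.11, 0.003], [-0.11, 0.994, 0.0], [-0.003, 0.0, -1.0]]
force: [-0.0, -0.1, 0.8]
gripper_width: 1.002
```

```bash
python3 -c "
from h import *
togo((.5395,.2115,.144),107.4)"
```

```text
t 2.23 p [0.5391 0.2172 0.2316] F [-0.02 -0.1   0.77] w 1.002 q [ 0.27  0.39  0.1   1.28 -0.    0.16]
yaw_y 96.3 tilt z [ 3.e-03  5.e-04 -1.e+00]
tool shift mm [ 0.5 -5.8 87.6] wz -11.1
```

jog_arm([
  {"x":0.0005,"y":-0.0055,"z":0,"wx":0,"wy":0,"wz":-10.5,"claw":1},
  {"x":0,"y":0,"z":0.02,"wx":0,"wy":0,"wz":-0.6,"claw":1},
])

```text
clock: 2.48
eef_pos: [0.5407, 0.212, 0.2131]
orientation: [[-0.952, -0.305, 0.007], [-0.305, 0.952, 0.002], [-0.007, -0.001, -1.0]]
force: [0.3, -0.7, 0.5]
gripper_width: 1.003
```

```bash
python3 -c "
from h import *
togo((.5395,.2115,.144),107.4)
f=bot.grab_frame('wrist');cv2.imwrite('pics/w1.png',f['pixels']);print(f['intrinsics'],f['camera_from_world'])
f=bot.grab_frame('side');cv2.imwrite('pics/s1.png',f['pixels'])"
```

```text
t 2.48 p [0.5407 0.212  0.2131] F [ 0.3  -0.75  0.53] w 1.003 q [ 0.26  0.39  0.05  1.23 -0.   -0.04]
yaw_y 107.74 tilt z [ 0.007   0.0015 -1.    ]
tool shift mm [ 1.8 -0.1 69.1] wz 0.34
[[309.70691629   0.         315.027165  ]
 [  0.         309.70691629 200.23619281]
 [  0.           0.           1.        ]] [[-3.05908086e-01  9.52061008e-01  2.82030247e-04 -3.65180633e-02]
 [-9.05604826e-01 -2.90889753e-01 -3.08647128e-01  5.86458362e-01]
 [-2.93768857e-01 -9.46730603e-02  9.51176572e-01 -1.84143324e-01]
 [ 0.00000000e+00  0.00000000e+00  0.00000000e+00  1.00000000e+00]]
```

View pics/w1.png

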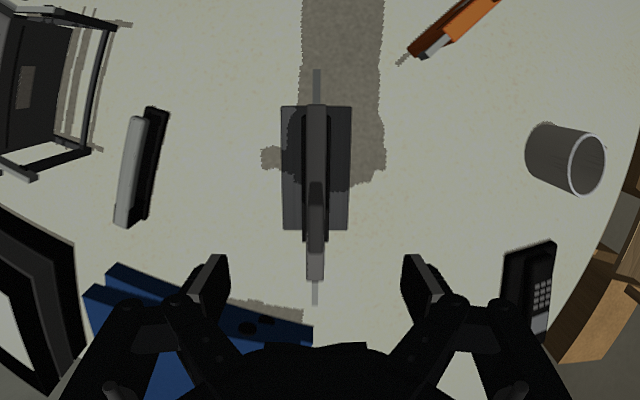

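View pics/s1.png

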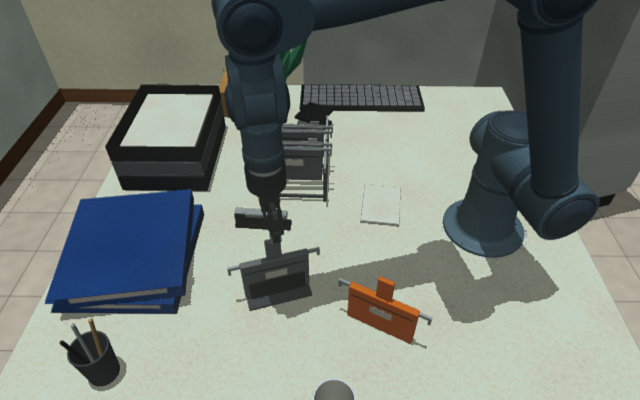

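```bash
cat >> h.py <<'E'
def worldw(f):
    K=f["intrinsics"];T=np.linalg.inv(f["camera_from_world"]);Z=f["z_map"]
    v,u=np.mgrid[0:Z.shape[0],0:Z.shape[1]]
    a=(u-K[0,2])/K[0,0];b=(v-K[1,2])/K[1,1];th=np.hypot(a,b)+1e-9
    k=np.tan(np.minimum(th,1.5))/th*Z
    P=np.stack([a*k,-b*k,-Z,np.ones_like(Z)],-1)@T.T
    P=P[...,:3]; P[(Z==0)|(th>1.4)]=np.nan
    return P
E
python3 -c "
from h import *
f=bot.grab_frame('wrist');P=worldw(f)
for z0,z1 in((.13,.17),(.174,.19),(.112,.126)):
    m=np.all((P>(.42,.12,z0))&(P<(.66,.3,z1)),-1);v,u=np.where(m)
    k=(u>250)&(u<390)&(v<320);Q=P[m][k];print(len(Q),Q.mean(0).round(4),cv2.minAreaRect(Q[:,:2].astype(np.float32)*1000))
"
```

```text
248 [0.5237 0.2068 0.1517] ((524.152587890625, 206.93142700195312), (2.905938148498535, 10.196863174438477), 18.814817428588867)
853 [0.5378 0.2112 0.1805] ((539.5736694335938, 211.8673858642578), (34.88714599609375, 9.699098587036133), 17.3192195892334)
2746 [0.5202 0.2059 0.1209] ((539.7420043945312, 212.3990478515625), (207.7339324951172, 16.209556579589844), 17.54799461364746)
```

jog_arm([
  {"x":0.0015,"y":0,"z":0.034,"wx":0,"wy":0.4,"wz":0.3,"claw":1},
  {"x":0,"y":0,"z":0.03,"wx":0,"wy":0,"wz":0,"claw":1},
])

```text
clock: 2.88
eef_pos: [0.5401, 0.2121, 0.1498]
orientation: [[-0.955, -0.297, 0.002], [-0.297, 0.955, 0.0], [-0.002, -0.001, -1.0]]
force: [0.2, -0.5, 0.1]
gripper_width: 0.999
```

```bash
python3 -c "
from h import *
togo((.5396,.212,.146),107.4)"
```

```text
t 2.88 p [0.5401 0.2121 0.1498] F [ 0.23 -0.49  0.07] w 0.999 q [ 0.27  0.42 -0.07  1.08 -0.   -0.04]
yaw_y 107.3 tilt z [ 0.002  0.    -1.   ]
tool shift mm [0.5 0.  3.8] wz -0.1
```

jog_arm([
  {"x":0.0005,"y":0,"z":0.0035,"wx":0,"wy":0.1,"wz":0,"claw":1},
  {"x":0,"y":0,"z":0,"wx":0,"wy":0,"wz":0,"claw":0},
  {"x":0,"y":0,"z":0,"wx":0,"wy":0,"wz":0,"claw":0},
  {"x":0,"y":0,"z":0,"wx":0,"wy":0,"wz":0,"claw":0},
  {"x":0,"y":0,"z":0,"wx":0,"wy":0,"wz":0,"claw":0},
  {"x":0,"y":0,"z":0,"wx":0,"wy":0,"wz":0,"claw":0},
], newtons=50)

```text
clock: 3.62
eef_pos: [0.541, 0.2125, 0.1499]
orientation: [[-0.955, -0.297, 0.004], [-0.297, 0.955, 0.0], [-0.003, -0.001, -1.0]]
force: [0.5, -0.4, 0.4]
gripper_width: 0.105
```

```bash
python3 -c "
from h import *
togo((.5396,.212,.146),107.4)"
```

```text
t 3.62 p [0.541  0.2125 0.1499] F [ 0.49 -0.43  0.37] w 0.105 q [ 0.27  0.42 -0.07  1.08 -0.   -0.04]
yaw_y 107.28 tilt z [ 3.5e-03  3.0e-04 -1.0e+00]
tool shift mm [ 1.5 -0.1  3.9] wz -0.12
```

jog_arm([
  {"x":0,"y":0,"z":-0.02,"wx":0,"wy":0.2,"wz":0,"claw":0},
  {"x":0,"y":0,"z":-0.04,"wx":0,"wy":0,"wz":0,"claw":0},
  {"x":0,"y":0,"z":-0.045,"wx":0,"wy":0,"wz":0,"claw":0},
  {"x":0,"y":0,"z":-0.045,"wx":0,"wy":0,"wz":0,"claw":0},
  {"x":0,"y":0,"z":-0.04,"wx":0,"wy":0,"wz":0,"claw":0},
])

```text
clock: 4.25
eef_pos: [0.5369, 0.2115, 0.3379]
orientation: [[-0.955, -0.297, -0.016], [-0.297, 0.955, -0.005], [0.016, -0.0, -1.0]]
force: [0.9, 0.2, -3.2]
gripper_width: 0.109
```

```bash
python3 -c "
from h import *
togo((.513,-.205,.335),88.6)
f=bot.grab_frame('side');cv2.imwrite('pics/s2.png',f['pixels'])"
```

```text
t 4.25 p [0.5369 0.2115 0.3379] F [ 0.93  0.21 -3.17] w 0.109 q [ 0.27  0.41  0.4   1.58 -0.   -0.04]
yaw_y 107.27 tilt z [-0.0157 -0.0049 -0.9999]
tool shift mm [ 146.4 -390.6    5.3] wz 18.67
```

View pics/s2.png

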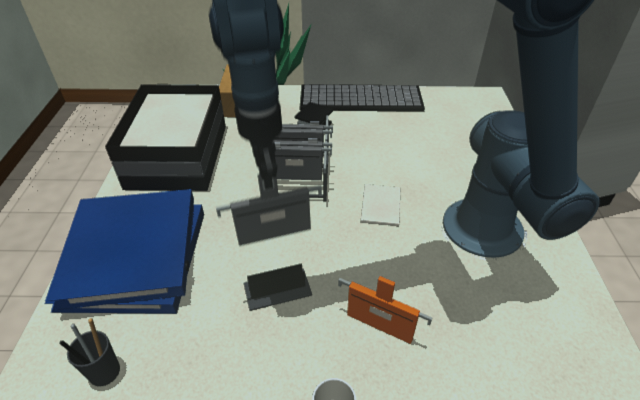

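jog_arm([
  {"x":0,"y":-0.01,"z":0,"wx":0,"wy":-0.9,"wz":9.3,"claw":0},
  {"x":0,"y":-0.03,"z":0,"wx":0,"wy":0,"wz":9.3,"claw":0},
  {"x":0,"y":-0.05,"z":0,"wx":0,"wy":0,"wz":0,"claw":0},
  {"x":0,"y":-0.055,"z":0,"wx":0,"wy":0,"wz":0,"claw":0},
  {"x":0,"y":-0.055,"z":0,"wx":0,"wy":0,"wz":0,"claw":0},
  {"x":0,"y":-0.05,"z":0,"wx":0,"wy":0,"wz":0,"claw":0},
])

```text
clock: 5.05
eef_pos: [0.5387, -0.0402, 0.3408]
orientation: [[-1.0, 0.026, 0.006], [0.026, 1.0, 0.002], [-0.006, 0.002, -1.0]]
force: [1.4, -0.2, -2.9]
gripper_width: 0.107
```

```bash
python3 -c "
from h import *
togo((.513,-.205,.335),88.6)
f=bot.grab_frame('wrist');cv2.imwrite('pics/w3.png',f['pixels'])"
```

```text
t 5.05 p [ 0.5387 -0.0402  0.3408] F [ 1.41 -0.19 -2.87] w 0.107 q [-0.19  0.3   0.25  1.52  0.   -0.17]
yaw_y 88.51 tilt z [ 0.0059  0.0022 -1.    ]
tool shift mm [  21.4 -165.4    5.3] wz -0.09
```

View pics/w3.png

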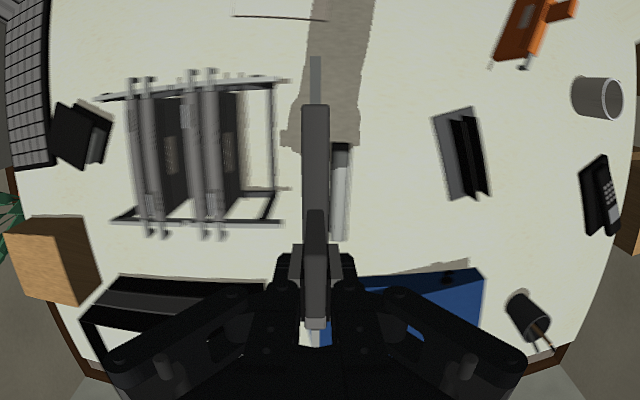

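jog_arm([
  {"x":0.007,"y":-0.045,"z":0.002,"wx":0,"wy":0.3,"wz":0,"claw":0},
  {"x":0.007,"y":-0.05,"z":0.002,"wx":0,"wy":0,"wz":0,"claw":0},
  {"x":0.005,"y":-0.04,"z":0,"wx":0,"wy":0,"wz":0,"claw":0},
  {"x":0,"y":-0.02,"z":0,"wx":0,"wy":0,"wz":0,"claw":0},
  {"x":0,"y":0,"z":0,"wx":0,"wy":0,"wz":0,"claw":0},
  {"x":0,"y":0,"z":0,"wx":0,"wy":0,"wz":0,"claw":0},
])

```text
clock: 5.85
eef_pos: [0.5127, -0.2046, 0.333]
orientation: [[-0.999, 0.034, -0.006], [0.034, 0.999, 0.001], [0.006, 0.001, -1.0]]
force: [-0.0, 0.1, -2.5]
gripper_width: 0.106
```

```bash
python3 -c "
from h import *
togo((.513,-.205,.335),88.6)
for n in ['wrist','scene','side']:
    f=bot.grab_frame(n);cv2.imwrite('pics/%s4.png'%n,f['pixels']);np.savez(n+'4.npz',**{k:f[k] for k in['pixels','z_map','intrinsics','camera_from_world']})
a=cv2.imread('pics/scene4.png')[130:350,150:350]
cv2.imwrite('pics/scene4c.png',cv2.resize(a,None,fx=2.7,fy=2.7,interpolation=cv2.INTER_CUBIC))
"
```

```text
t 5.85 p [ 0.5127 -0.2046  0.333 ] F [-0.02  0.14 -2.48] w 0.106 q [-0.49  0.34  0.28  1.52 -0.   -0.46]
yaw_y 88.07 tilt z [-5.7e-03  8.0e-04 -1.0e+00]
tool shift mm [-0.3 -0.4 -2. ] wz -0.53
```

View pics/wrist4.png

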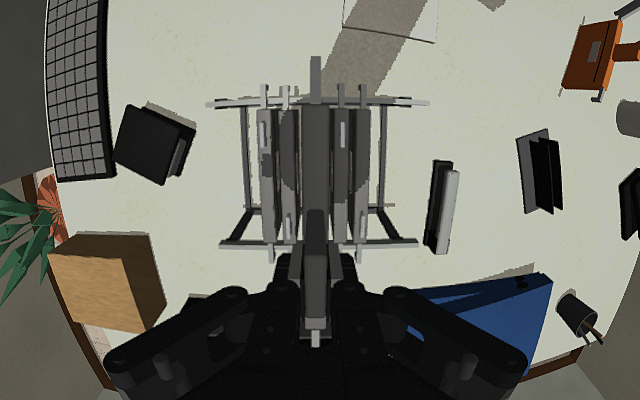

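View pics/scene4c.png

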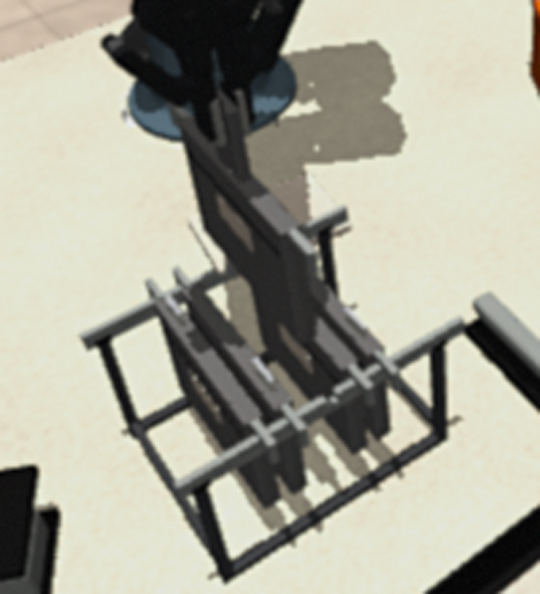

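```bash
python3 -c "
from h import *
f=dict(np.load('scene0.npz'));a=f['pixels'];P=world(f)
b=cv2.imread('pics/scene4.png')
A=cv2.resize(a[262:302,230:300],None,fx=10,fy=10,interpolation=cv2.INTER_NEAREST)
A2=cv2.resize(b[262:302,230:300],None,fx=10,fy=10,interpolation=cv2.INTER_NEAREST)
B=cv2.resize(a[205:250,190:270],None,fx=8,fy=8,interpolation=cv2.INTER_NEAREST)
cv2.imwrite('pics/zA.png',np.hstack([A])[:600]);cv2.imwrite('pics/zA2.png',A2);cv2.imwrite('pics/zB.png',B)
"
```

```text
(no output)
```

View pics/zA.png

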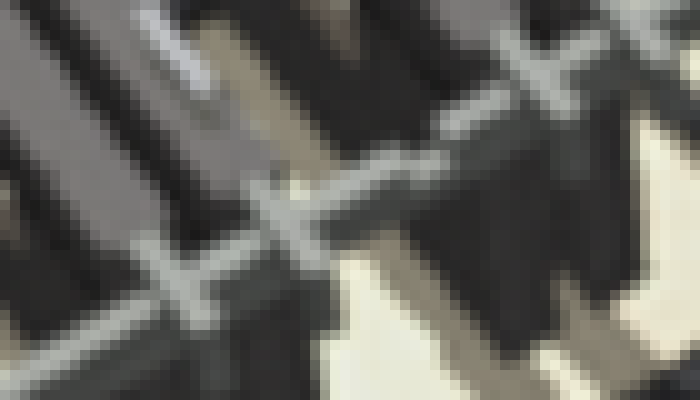

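View pics/zA2.png

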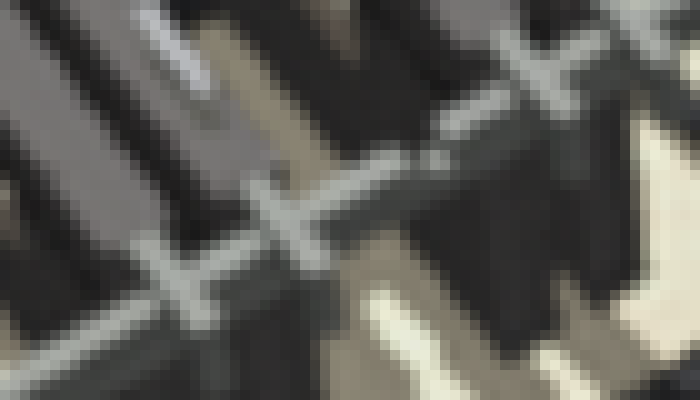

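View pics/zB.png

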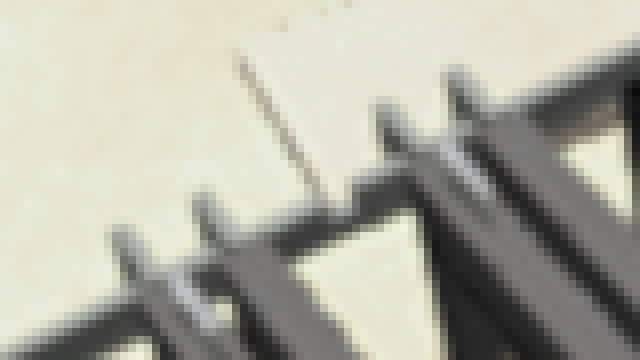

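```bash
cat > proj.py <<'E'
from h import *
f=dict(np.load('scene0.npz'));K=f['intrinsics'];T=f['camera_from_world']
def pr(p):
    c=T@np.append(p,1);return np.array([K[0,0]*c[0]/-c[2]+K[0,2],K[1,1]*(-c[1])/-c[2]+K[1,2]])
for nm,x0,o,s in(("outer",.6011,(230,262),10),("inner",.4293,(190,205),8)):
    for y in(-.2355,-.23,-.22,-.215,-.21,-.205,-.2,-.195,-.19,-.178):
        x=x0+.0248*(y+.2)
        a,b=[(pr((x+d,y,.14))-o)*s for d in(-.003,.003)]
        print(nm,y,a.round(0),b.round(0))
# wrist
f=dict(np.load('wrist4.npz'));P=worldw(f)
Q=P[np.isfinite(P).all(-1)]
def S(lo,hi): return Q[np.all((Q>lo)&(Q<hi),-1)]
for nm,lo,hi in(("railin",(.41,-.34,.134),(.45,-.06,.146)),("railout",(.58,-.34,.134),(.63,-.06,.146))):
    r=S(lo,hi);y=r[:,1];r=r[(y<-.275)|(y>-.14)|((y>-.222)&(y<-.195))]
    if len(r)<5: print(nm,len(r));continue
    vx,vy,a,b=cv2.fitLine(r[:,:2].astype(np.float32),cv2.DIST_HUBER,0,.001,.001).ravel()
    print(nm,len(r),vx/vy,"x@-.205",a+vx/vy*(-.205-b),r.min(0).round(4),r.max(0).round(4))
B=S((.46,-.3,.145),(.57,-.1,.151))
h,e=np.histogram(B[:,1],bins=np.arange(-.3,-.1,.002));print([(round(float(a),3),int(c)) for a,c in zip(e,h) if c])
for nm,lo,hi in(("caseTop",(.38,-.25,.295),(.65,-.15,.308)),("case all",(.38,-.24,.27),(.65,-.17,.308)),):
    C=S(lo,hi);print(nm,len(C),C.min(0).round(4),C.max(0).round(4),cv2.minAreaRect(C[:,:2].astype(np.float32)*1000))
C=S((.395,-.24,.25),(.43,-.17,.31));print("arm",len(C),C.min(0).round(4),C.max(0).round(4),C.mean(0).round(4))
E
python3 proj.py
```

```text
outer -0.2355 [273. 213.] [289. 232.]
outer -0.23 [297. 199.] [314. 218.]
outer -0.22 [341. 173.] [357. 192.]
outer -0.215 [362. 161.] [378. 180.]
outer -0.21 [383. 148.] [400. 167.]
outer -0.205 [405. 136.] [421. 154.]
outer -0.2 [426. 124.] [442. 142.]
outer -0.195 [446. 111.] [463. 130.]
outer -0.19 [467.  99.] [484. 117.]
outer -0.178 [517.  70.] [533.  88.]
inner -0.2355 [215. 240.] [225. 252.]
inner -0.23 [233. 231.] [243. 243.]
inner -0.22 [265. 215.] [275. 227.]
inner -0.215 [281. 208.] [291. 219.]
inner -0.21 [297. 200.] [307. 211.]
inner -0.205 [313. 192.] [323. 204.]
inner -0.2 [328. 185.] [338. 196.]
inner -0.195 [344. 177.] [354. 188.]
inner -0.19 [359. 169.] [370. 181.]
inner -0.178 [396. 151.] [407. 162.]
railin 605 0.025564712 x@-.205 0.4274279 [ 0.4212 -0.3242  0.1341] [ 0.4335 -0.074   0.143 ]
railout 623 0.028383797 x@-.205 0.59816974 [ 0.5929 -0.3283  0.1341] [ 0.6057 -0.0781  0.1429]
[(-0.268, 56), (-0.266, 139), (-0.264, 160), (-0.262, 140), (-0.26, 139), (-0.258, 144), (-0.256, 175), (-0.254, 178), (-0.252, 132), (-0.25, 14), (-0.246, 7), (-0.244, 91), (-0.242, 170), (-0.24, 151), (-0.238, 151), (-0.236, 146), (-0.234, 180), (-0.232, 174), (-0.23, 176), (-0.228, 120), (-0.226, 4), (-0.186, 43), (-0.184, 172), (-0.182, 158), (-0.18, 183), (-0.178, 165), (-0.176, 149), (-0.174, 124), (-0.172, 177), (-0.17, 105), (-0.168, 10), (-0.164, 6), (-0.162, 96), (-0.16, 194), (-0.158, 177), (-0.156, 161), (-0.154, 130), (-0.152, 153), (-0.15, 179), (-0.148, 175), (-0.146, 63), (-0.144, 1)]
caseTop 4160 [ 0.4071 -0.215   0.3005] [ 0.6072 -0.1945  0.3079] ((507.2021179199219, -204.5524444580078), (16.163311004638672, 200.11158752441406), 88.04032897949219)
case all 4160 [ 0.4071 -0.215   0.3005] [ 0.6072 -0.1945  0.3079] ((507.2021179199219, -204.5524444580078), (16.163311004638672, 200.11158752441406), 88.04032897949219)
arm 450 [ 0.4071 -0.2048  0.3029] [ 0.4299 -0.1986  0.3071] [ 0.4186 -0.2017  0.3051]
```

jog_arm([
  {"x":-0.002,"y":0.0043,"z":0,"wx":0,"wy":-0.5,"wz":-0.5,"claw":0},
  {"x":0,"y":0,"z":0,"wx":0,"wy":0,"wz":0,"claw":0},
])

```text
clock: 6.25
eef_pos: [0.5154, -0.1984, 0.3336]
orientation: [[-1.0, 0.021, 0.004], [0.021, 1.0, -0.0], [-0.004, 0.0, -1.0]]
force: [-0.5, -0.3, -1.5]
gripper_width: 0.11
```

```bash
python3 -c "
from h import *
togo((.5145,-.2003,.2),88.54)"
```

```text
t 6.25 p [ 0.5154 -0.1984  0.3336] F [-0.48 -0.26 -1.54] w 0.11 q [-0.48  0.33  0.27  1.51  0.   -0.46]
yaw_y 88.78 tilt z [ 0.0045 -0.     -1.    ]
tool shift mm [  1.5  -1.9 133.6] wz 0.24
```

jog_arm([
  {"x":0.001,"y":-0.0018,"z":0.02,"wx":0,"wy":0,"wz":0.2,"claw":0},
  {"x":0,"y":0,"z":0,"wx":0,"wy":0,"wz":0,"claw":0},
  {"x":0,"y":0,"z":0,"wx":0,"wy":0,"wz":0,"claw":0},
])

```text
clock: 6.62
eef_pos: [0.5149, -0.1994, 0.3145]
orientation: [[-1.0, 0.023, 0.006], [0.023, 1.0, -0.001], [-0.006, -0.001, -1.0]]
force: [0.3, -0.0, -2.6]
gripper_width: 0.107
```

```bash
python3 -c "
from h import *
togo((.5145,-.2003,.2),88.54)"
```

```text
t 6.62 p [ 0.5149 -0.1994  0.3145] F [ 0.29 -0.03 -2.61] w 0.107 q [-0.49  0.32  0.21  1.46  0.   -0.46]
yaw_y 88.67 tilt z [ 6.1e-03 -8.0e-04 -1.0e+00]
tool shift mm [  1.1  -0.9 114.5] wz 0.13
```

jog_arm([
  {"x":0.0005,"y":-0.001,"z":0.02,"wx":0,"wy":0.1,"wz":0.1,"claw":0},
  {"x":0,"y":0,"z":0.02,"wx":0,"wy":0,"wz":0,"claw":0},
  {"x":0,"y":0,"z":0.02,"wx":0,"wy":0,"wz":0,"claw":0},
  {"x":0,"y":0,"z":0.015,"wx":0,"wy":0,"wz":0,"claw":0},
  {"x":0,"y":0,"z":0,"wx":0,"wy":0,"wz":0,"claw":0},
])

```text
clock: 7.25
eef_pos: [0.5172, -0.2014, 0.2423]
orientation: [[-1.0, 0.025, 0.011], [0.025, 1.0, -0.004], [-0.011, -0.004, -1.0]]
force: [-0.4, 0.9, -1.7]
gripper_width: 0.108
```

```bash
python3 -c "
from h import *
togo((.5145,-.2003,.178),88.54)
for n in ['wrist','scene','side']:
    f=bot.grab_frame(n);cv2.imwrite('pics/%s5.png'%n,f['pixels']);np.savez(n+'5.npz',**{k:f[k] for k in['pixels','z_map','intrinsics','camera_from_world']})
    if n=='scene':
      a=f['pixels']
      cv2.imwrite('pics/scene5c.png',np.hstack([cv2.resize(a[245:300,225:305],None,fx=5,fy=5,interpolation=cv2.INTER_CUBIC),cv2.resize(a[190:245,190:270],None,fx=5,fy=5,interpolation=cv2.INTER_CUBIC)]))
    if n=='wrist':
      P=worldw(f);Q=P[np.isfinite(P).all(-1)]
      def S(lo,hi): return Q[np.all((Q>lo)&(Q<hi),-1)]
      B=S((.46,-.3,.145),(.57,-.1,.151))
      h,e=np.histogram(B[:,1],bins=np.arange(-.26,-.15,.002));print([(round(float(a),3),int(c)) for a,c in zip(e,h) if c])
      z=bot.observe()['eef_pos'][2]-.142
      C=S((.39,-.23,z+.106),(.65,-.17,z+.118));print(len(C),C.min(0).round(4),C.max(0).round(4),cv2.minAreaRect(C[:,:2].astype(np.float32)*1000))
"
```

```text
t 7.25 p [ 0.5172 -0.2014  0.2423] F [-0.39  0.87 -1.73] w 0.108 q [-0.49  0.32  0.03  1.27  0.   -0.46]
yaw_y 88.59 tilt z [ 0.0109 -0.004  -0.9999]
tool shift mm [ 3.4  1.3 64.2] wz 0.05
[(-0.26, 240), (-0.258, 247), (-0.256, 296), (-0.254, 326), (-0.252, 264), (-0.25, 20), (-0.246, 6), (-0.244, 151), (-0.242, 280), (-0.24, 271), (-0.238, 273), (-0.236, 277), (-0.234, 296), (-0.232, 295), (-0.23, 303), (-0.228, 213), (-0.226, 7), (-0.186, 119), (-0.184, 268), (-0.182, 324), (-0.18, 279), (-0.178, 277), (-0.176, 216), (-0.174, 249), (-0.172, 292), (-0.17, 196), (-0.168, 11), (-0.164, 7), (-0.162, 218), (-0.16, 331), (-0.158, 318), (-0.156, 277), (-0.154, 259), (-0.152, 276)]
4185 [ 0.4121 -0.2113  0.2099] [ 0.611  -0.1922  0.219 ] ((511.5703125, -201.54592895507812), (16.158981323242188, 198.90789794921875), 88.5381088256836)
```

View pics/scene5c.png

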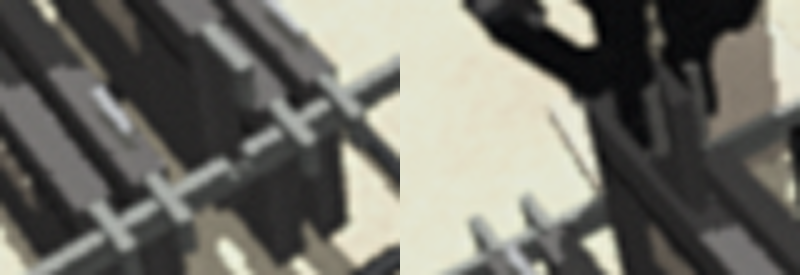

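View pics/wrist5.png

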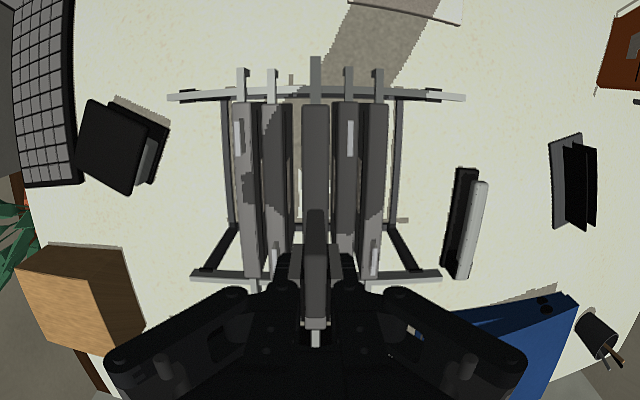

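jog_arm([
  {"x":0.003,"y":0.001,"z":0.0,"wx":-0.2,"wy":0.4,"wz":0,"claw":0},
  {"x":0.0005,"y":0,"z":0.02,"wx":0,"wy":0.1,"wz":0,"claw":0},
  {"x":0.0005,"y":0,"z":0.02,"wx":0,"wy":0.1,"wz":0,"claw":0},
  {"x":0,"y":0,"z":0,"wx":0,"wy":0,"wz":0,"claw":0},
])

```text
clock: 7.9
eef_pos: [0.5161, -0.2019, 0.2068]
orientation: [[-1.0, 0.025, 0.008], [0.025, 1.0, -0.004], [-0.008, -0.004, -1.0]]
force: [0.2, -0.6, -2.7]
gripper_width: 0.105
```

```bash
python3 -c "
from h import *
togo((.5145,-.2003,.178),88.54)"
```

```text
t 7.9 p [ 0.5161 -0.2019  0.2068] F [ 0.18 -0.58 -2.74] w 0.105 q [-0.49  0.33 -0.05  1.18 -0.   -0.46]
yaw_y 88.59 tilt z [ 0.008  -0.0043 -1.    ]
tool shift mm [ 1.9  1.7 28.7] wz 0.05
```

jog_arm([
  {"x":0.002,"y":0.0015,"z":0.01,"wx":-0.3,"wy":0.4,"wz":0,"claw":0},
  {"x":0,"y":0,"z":0,"wx":0,"wy":0,"wz":0,"claw":0},
  {"x":0,"y":0,"z":0,"wx":0,"wy":0,"wz":0,"claw":0},
])

```text
clock: 8.28
eef_pos: [0.5153, -0.201, 0.1985]
orientation: [[-1.0, 0.025, 0.004], [0.025, 1.0, -0.0], [-0.004, -0.0, -1.0]]
force: [-0.6, -0.5, -1.8]
gripper_width: 0.113
```

```bash
python3 -c "
from h import *
togo((.5145,-.2003,.178),88.54)"
```

```text
t 8.28 p [ 0.5153 -0.201   0.1985] F [-0.56 -0.49 -1.78] w 0.113 q [-0.49  0.34 -0.06  1.17  0.   -0.46]
yaw_y 88.58 tilt z [ 3.7e-03 -1.0e-04 -1.0e+00]
tool shift mm [ 0.9  0.7 20.5] wz 0.04
```

Tilt is good now. Down toward the rails.

jog_arm([
  {"x":0.001,"y":0.0007,"z":0.012,"wx":0,"wy":0.1,"wz":0,"claw":0},
  {"x":0,"y":0,"z":0,"wx":0,"wy":0,"wz":0,"claw":0},
  {"x":0,"y":0,"z":0,"wx":0,"wy":0,"wz":0,"claw":0},
])

```text
clock: 8.65
eef_pos: [0.5145, -0.2003, 0.1862]
orientation: [[-1.0, 0.025, 0.003], [0.025, 1.0, -0.0], [-0.003, -0.0, -1.0]]
force: [-0.2, -0.5, -2.1]
gripper_width: 0.109
```

```bash
python3 -c "
from h import *
togo((.5145,-.2003,.178),88.54)
for n in ['scene']:
    f=bot.grab_frame(n);a=f['pixels']
    cv2.imwrite('pics/scene6c.png',np.hstack([cv2.resize(a[245:300,225:305],None,fx=5,fy=5,interpolation=cv2.INTER_CUBIC),cv2.resize(a[190:245,190:270],None,fx=5,fy=5,interpolation=cv2.INTER_CUBIC)]))
f=bot.grab_frame('wrist');P=worldw(f);Q=P[np.isfinite(P).all(-1)]
cv2.imwrite('pics/w6c.png',cv2.resize(f['pixels'][40:140,220:420],None,fx=4,fy=4,interpolation=cv2.INTER_CUBIC))
"
```

```text
t 8.65 p [ 0.5145 -0.2003  0.1862] F [-0.23 -0.46 -2.11] w 0.109 q [-0.49  0.34 -0.08  1.14  0.   -0.46]
yaw_y 88.59 tilt z [ 2.6e-03 -5.0e-04 -1.0e+00]
tool shift mm [0.  0.  8.2] wz 0.05
```

View pics/scene6c.png

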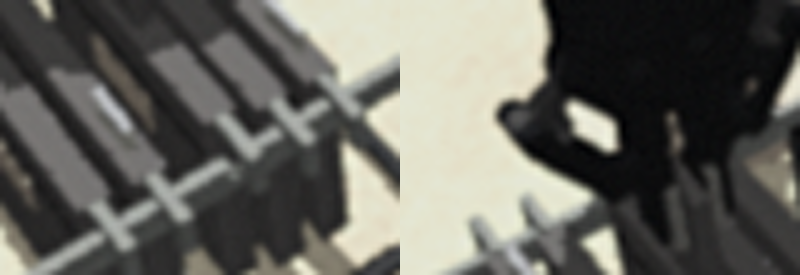

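View pics/w6c.png

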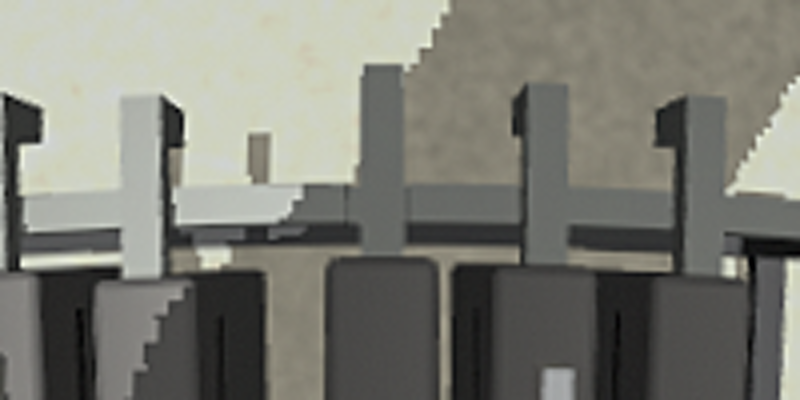

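jog_arm([
  {"x":0,"y":-0.0005,"z":0.004,"wx":0,"wy":0,"wz":0,"claw":0},
  {"x":0,"y":0,"z":0.002,"wx":0,"wy":0,"wz":0,"claw":0},
  {"x":0,"y":0,"z":0.001,"wx":0,"wy":0,"wz":0,"claw":0},
  {"x":0,"y":0,"z":0,"wx":0,"wy":0,"wz":0,"claw":0},
])

```text
clock: 9.25
eef_pos: [0.5146, -0.2009, 0.1788]
orientation: [[-1.0, 0.025, 0.003], [0.025, 1.0, -0.0], [-0.003, -0.0, -1.0]]
force: [0.2, 0.9, -2.5]
gripper_width: 0.111
```

```bash
python3 -c "
from h import *
togo((.5145,-.2008,.170),88.54)"
```

```text
t 9.25 p [ 0.5146 -0.2009  0.1788] F [ 0.19  0.85 -2.55] w 0.111 q [-0.49  0.35 -0.1   1.12  0.   -0.46]
yaw_y 88.59 tilt z [ 2.6e-03 -5.0e-04 -1.0e+00]
tool shift mm [0.1 0.1 8.8] wz 0.05
```

jog_arm([
  {"x":0,"y":0,"z":0.0015,"wx":0,"wy":0,"wz":0,"claw":0},
  {"x":0,"y":0,"z":0.001,"wx":0,"wy":0,"wz":0,"claw":0},
])

```text
clock: 9.5
eef_pos: [0.5147, -0.201, 0.1763]
orientation: [[-1.0, 0.025, 0.003], [0.025, 1.0, -0.001], [-0.003, -0.001, -1.0]]
force: [-0.4, -0.1, -2.4]
gripper_width: 0.111
```

jog_arm([
  {"x":0,"y":0,"z":0.001,"wx":0,"wy":0,"wz":0,"claw":0},
])

```text
clock: 9.62
eef_pos: [0.5147, -0.201, 0.1753]
orientation: [[-1.0, 0.025, 0.003], [0.025, 1.0, -0.001], [-0.003, -0.001, -1.0]]
force: [0.6, -0.3, -2.3]
gripper_width: 0.103
```

jog_arm([
  {"x":0,"y":0,"z":0.0015,"wx":0,"wy":0,"wz":0,"claw":0},
  {"x":0,"y":0,"z":0.001,"wx":0,"wy":0,"wz":0,"claw":0},
  {"x":0,"y":0,"z":0.001,"wx":0,"wy":0,"wz":0,"claw":0},
])

```text
clock: 10.0
eef_pos: [0.5147, -0.201, 0.1715]
orientation: [[-1.0, 0.025, 0.003], [0.025, 1.0, -0.001], [-0.003, -0.001, -1.0]]
force: [0.2, 0.1, -2.4]
gripper_width: 0.111
```

jog_arm([
  {"x":0,"y":0,"z":0.0008,"wx":0,"wy":0,"wz":0,"claw":0},
])

```text
clock: 10.12
eef_pos: [0.5147, -0.201, 0.1706]
orientation: [[-1.0, 0.025, 0.003], [0.025, 1.0, -0.001], [-0.003, -0.001, -1.0]]
force: [0.1, -0.2, -2.6]
gripper_width: 0.11
```

```bash
python3 -c "
from h import *
togo((.5145,-.2008,.170),88.54)
f=bot.grab_frame('wrist')
cv2.imwrite('pics/w7c.png',cv2.resize(f['pixels'][40:140,220:420],None,fx=4,fy=4,interpolation=cv2.INTER_CUBIC))
P=worldw(f);Q=P[np.isfinite(P).all(-1)]
def S(lo,hi): return Q[np.all((Q>lo)&(Q<hi),-1)]
for lo,hi in(((.455,-.208,.13),(.48,-.196,.17)),((.455,-.182,.135),(.48,-.174,.156)),((.455,-.24,.135),(.48,-.232,.156))):
    C=S(lo,hi);print(len(C),np.median(C[:,2]) if len(C) else 0)
"
```

```text
t 10.12 p [ 0.5147 -0.201   0.1706] F [ 0.06 -0.25 -2.64] w 0.11 q [-0.49  0.35 -0.11  1.1   0.   -0.46]
yaw_y 88.59 tilt z [ 2.9e-03 -7.0e-04 -1.0e+00]
tool shift mm [0.2 0.1 0.6] wz 0.05
908 0.14172020375715147
432 0.14908727126140287
622 0.1489618683554791
```

View pics/w7c.png

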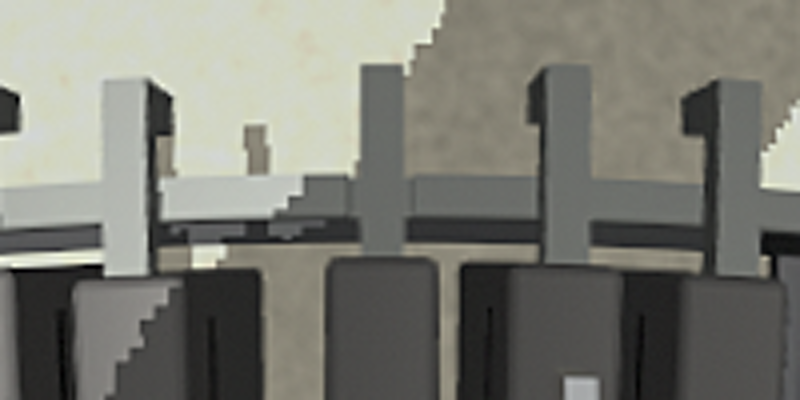

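jog_arm([
  {"x":0,"y":0,"z":0.0006,"wx":0,"wy":0,"wz":0,"claw":0},
])

```text
clock: 10.3
eef_pos: [0.5147, -0.2009, 0.17]
orientation: [[-1.0, 0.025, 0.003], [0.025, 1.0, -0.001], [-0.003, -0.001, -1.0]]
force: [-0.2, -0.6, -2.5]
gripper_width: 0.108
```

jog_arm([
  {"x":0,"y":0,"z":0.0005,"wx":0,"wy":0,"wz":0,"claw":0},
])

```text
clock: 10.42
eef_pos: [0.5147, -0.201, 0.1698]
orientation: [[-1.0, 0.025, 0.003], [0.025, 1.0, -0.001], [-0.003, -0.001, -1.0]]
force: [-1.7, 1.0, 2.1]
gripper_width: 0.106
```

jog_arm([
  {"x":0,"y":0,"z":0.0005,"wx":0,"wy":0,"wz":0,"claw":0},
])

```text
clock: 10.55
eef_pos: [0.5147, -0.201, 0.1698]
orientation: [[-1.0, 0.025, 0.003], [0.025, 1.0, -0.001], [-0.003, -0.001, -1.0]]
force: [-1.8, 1.3, 2.8]
gripper_width: 0.108
```

jog_arm([
  {"x":0,"y":0,"z":0,"wx":0,"wy":0,"wz":0,"claw":0},
  {"x":0,"y":0,"z":0,"wx":0,"wy":0,"wz":0,"claw":0},
])

```text
clock: 10.8
eef_pos: [0.5148, -0.201, 0.1698]
orientation: [[-1.0, 0.025, 0.004], [0.025, 1.0, -0.001], [-0.004, -0.001, -1.0]]
force: [-1.2, 0.3, -0.4]
gripper_width: 0.106
```

```bash
python3 -c "
from h import *
togo((.5145,-.2008,.170),88.54)
f=bot.grab_frame('scene');a=f['pixels']
cv2.imwrite('pics/scene8c.png',cv2.resize(a[245:300,225:305],None,fx=9,fy=9,interpolation=cv2.INTER_CUBIC))"
```

```text
t 10.8 p [ 0.5148 -0.201   0.1698] F [-1.19  0.3  -0.41] w 0.106 q [-0.49  0.35 -0.12  1.1   0.   -0.46]
yaw_y 88.59 tilt z [ 0.0037 -0.0011 -1.    ]
tool shift mm [ 0.3  0.2 -0.2] wz 0.05
```

View pics/scene8c.png

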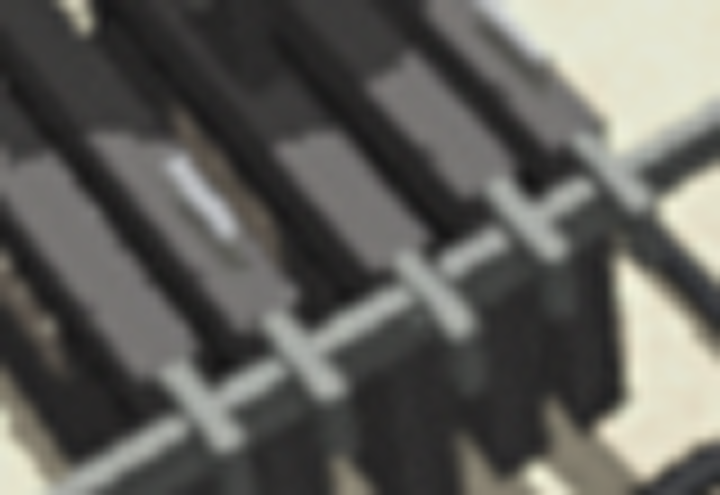

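The case's arm at (435,290) lies flush in the rail, lower than the neighbours' arms. It's home, so I'll release it.

jog_arm([
  {"x":0,"y":0,"z":0,"wx":0,"wy":0,"wz":0,"claw":0.2},
  {"x":0,"y":0,"z":0,"wx":0,"wy":0,"wz":0,"claw":0.35},
  {"x":0,"y":0,"z":0,"wx":0,"wy":0,"wz":0,"claw":0.45},
  {"x":0,"y":0,"z":0,"wx":0,"wy":0,"wz":0,"claw":0.45},
])

```text
clock: 11.35
eef_pos: [0.5158, -0.2015, 0.1703]
orientation: [[-1.0, 0.025, 0.006], [0.025, 1.0, -0.002], [-0.006, -0.002, -1.0]]
force: [-0.6, -0.5, -0.3]
gripper_width: 0.453
```

jog_arm([
  {"x":0,"y":0,"z":-0.015,"wx":0,"wy":0,"wz":0,"claw":0.45},
  {"x":0,"y":0,"z":-0.03,"wx":0,"wy":0,"wz":0,"claw":0.45},
  {"x":0,"y":0,"z":-0.04,"wx":0,"wy":0,"wz":0,"claw":0.45},
  {"x":0,"y":0,"z":-0.04,"wx":0,"wy":0,"wz":0,"claw":0.45},
  {"x":0,"y":0,"z":0,"wx":0,"wy":0,"wz":0,"claw":0.45},
  {"x":0,"y":0,"z":0,"wx":0,"wy":0,"wz":0,"claw":0.45},
])

```text
clock: 12.1
eef_pos: [0.515, -0.2012, 0.3034]
orientation: [[-1.0, 0.025, 0.008], [0.025, 1.0, -0.004], [-0.008, -0.003, -1.0]]
force: [0.1, 0.3, -0.3]
gripper_width: 0.45
```

```bash
python3 -c "
from h import *
togo((.5145,-.2008,.170),88.54)
f=bot.grab_frame('wrist');P=worldw(f);cv2.imwrite('pics/w9.png',f['pixels'])
Q=P[np.isfinite(P).all(-1)]
def S(lo,hi): return Q[np.all((Q>lo)&(Q<hi),-1)]
C=S((.44,-.212,.133),(.49,-.19,.146));print('top',len(C),np.median(C[:,2]),cv2.minAreaRect(C[:,:2].astype(np.float32)*1000))
C=S((.44,-.22,.19),(.58,-.17,.21));print('tab',len(C),C.mean(0) if len(C) else 0)
B=S((.46,-.3,.145),(.57,-.1,.151))
h,e=np.histogram(B[:,1],bins=np.arange(-.27,-.14,.002));print([(round(float(a),3),int(c)) for a,c in zip(e,h) if c])
f=bot.grab_frame('scene');a=f['pixels']
cv2.imwrite('pics/scene9c.png',cv2.resize(a[180:320,170:330],None,fx=4,fy=4,interpolation=cv2.INTER_CUBIC))"
```

```text
t 12.1 p [ 0.515  -0.2012  0.3034] F [ 0.1   0.33 -0.31] w 0.45 q [-0.49  0.32  0.18  1.42  0.   -0.46]
yaw_y 88.59 tilt z [ 0.0084 -0.0035 -1.    ]
tool shift mm [  1.6   0.9 133.4] wz 0.05
top 800 0.140924605057323 ((465.0043640136719, -200.1471405029297), (15.021767616271973, 49.05917739868164), 88.66226959228516)
tab 450 [ 0.51185985 -0.20076077  0.20044131]
[(-0.268, 65), (-0.266, 174), (-0.264, 188), (-0.262, 171), (-0.26, 166), (-0.258, 173), (-0.256, 198), (-0.254, 215), (-0.252, 176), (-0.25, 12), (-0.246, 7), (-0.244, 94), (-0.242, 197), (-0.24, 181), (-0.238, 183), (-0.236, 190), (-0.234, 205), (-0.232, 213), (-0.23, 207), (-0.228, 135), (-0.226, 3), (-0.206, 3), (-0.204, 2), (-0.202, 2), (-0.2, 2), (-0.198, 2), (-0.196, 1), (-0.188, 7), (-0.186, 55), (-0.184, 189), (-0.182, 189), (-0.18, 203), (-0.178, 190), (-0.176, 170), (-0.174, 177), (-0.172, 204), (-0.17, 145), (-0.168, 27), (-0.164, 9), (-0.162, 113), (-0.16, 238), (-0.158, 208), (-0.156, 189), (-0.154, 178), (-0.152, 187), (-0.15, 198), (-0.148, 178), (-0.146, 80), (-0.144, 2)]
```

View pics/scene9c.png

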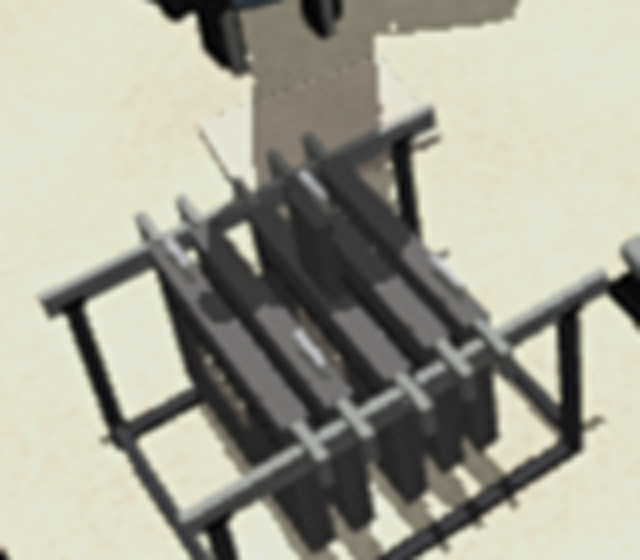

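View pics/w9.png

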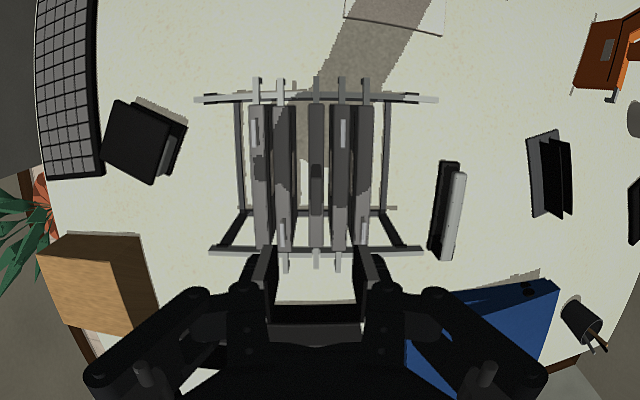

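```bash
python3 -c "
from h import *
print(bot.job_done())"
```

```text
the job is handed in; nothing more can be done
None
```

I gripped the case by its tall tab, lifted it from the stand and let both hooks down into the grooves. I released only once it had seated, and handed the job in at about 12 s of the 67 s allowed. No verdict was reported.

**Finding the grooves:** I did not need to slide along the rails. The grooves showed in the scene and wrist pictures, so I lowered straight onto them in small steps. The force reading stayed at the case's own weight until it seated, then changed by about 5 N.

**Last checks after release:**
- **Height:** the case's body top measured 0.141 m and its tab top 0.200 m, against 0.140 and 0.200 m expected when home. Its underside is therefore about 28 mm above the rack's underside.
- **Alignment:** its yaw is about -1.3°, against about -1.5° for the rack.
- **Position:** it is within about 8 mm of the rack's middle.
- **Other cases:** all four hanging cases measured where they were before, to about 1 mm.
- **Gripper:** it is open and clear of everything, about 10 cm above the tab.

**Disagreements and drift:**
- The fixed cameras differed by 2 to 5 mm. I used the wrist camera, which agreed best with the sizes given.
- The arm drifted 1 to 2 mm during some moves. I corrected this before the hooks reached the rails.
- My first two move calls were refused because their rows left out some fields.

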